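# Start the clamp screw of the loaded tube station

## Robot

A 6-joint arm with a two-finger parallel gripper is mounted at the origin on a cart in front of the work surface, level with it; the furniture and walls round the work are solid. World frame = base frame: x ahead of the robot, y to its left, z up, the work surface at z = 0. Lengths are in mm, angles in rad, forces in N, time in s.
With the tool pointing down it reaches from about 275 to 750 mm from the base axis. Payload 10.2 kg.
Tool frame: the origin (TCP) lies at the centre of the arm's flange, where the gripper is bolted on; the fingertips stand 173 mm ahead of it and the grasp point (between the pads) lies 155 mm ahead of it; z points along the fingers, y is the line along which they close (so a half turn about z gives the same grasp; the last joint's range is limited). The gripper opens to 85 mm and grips with 20 to 120 N. Pads are 22 mm wide; open, the fingers measure 114 mm over their backs; the gripper's body (76 mm by 85 mm) begins 54 mm behind the grasp point. The pads swing forward as they close: fully open they stand 13 mm farther back than shut.
Start: joints at [1.007, 0.313, 1.498, -0, 1.331, -0.223], TCP at [175.49, 494.809, 404.694] pointing down, gripper open.
Joint ranges: [-2.94, 2.94], [-0.97, 2.17], [0.19, 2.56], [-1.23, 4.37], [0.02, 3.11], [-2.88, 2.88]. Speed limits (rad/s): [2.39, 2.39, 3.01, 3.14, 3.14, 3.14].

## Interface

Orientations are given as a unit quaternion [w, x, y, z].
In Python, from rig import ctrl, cam gives the robot as it stands (ctrl), with the cameras (cam).
- The arm moves only by the shell command python3 steer.py 'ROWS' [OPENING] [FORCE]. ROWS is one flat JSON list of numbers that holds 1 to 8 rows one after another, with no inner brackets; each row has 6 numbers: dx, dy, dz in mm, then a rotation vector rx, ry, rz in rad; each row is the pose to reach, as a shift and turn from the pose commanded when the command began, along the tool's axes at that moment; what a row does not reach only later rows make up. A row lasts 1/10 s, in which the tool goes at most 50 mm and 0.15 rad, less where a joint would pass 70% of its speed; a pose out of reach is approached as far as the arm can. OPENING is the opening from 0.0 (shut) to 1.0 (fully open), set as the command begins (- or left out keeps the last). The fingers move at their own pace and stop on an object; FORCE is the grip in N (left out, the last holds). Time passes only in rows, so rows that do not move let the fingers close. It prints the time, the measured TCP pose, the force, the opening and the grip force at its end. Input that does not fit is refused with a message, and nothing moves.
- ctrl.sense(): the state, without advancing time (a new reading comes with each control period).
- cam.capture(name): name is "side" or "top" or "wrist"; returns the picture (400x640x3 uint8, red, green, blue); there is no depth.
- cam.calibration(name): a dict with "fx", "fy", "cx", "cy" (pixels), "distortion" ([k1, k2, p1, p2, k3] as OpenCV has them; the pictures are not rectified), "position" and "attitude" of the camera in the world. Camera axes: x right, y down, z forward; pixel columns grow to the right and rows downward; lengths in mm; the calibration is good to about 2 mm. A picture is of the moment at which its call begins: read the wrist's pose just before it. calibration takes no time and is no camera call; for the wrist camera it gives the pose at the moment of the call.
- ctrl.finish_job(): hands the job in; it is judged then, once.
The state is a dict: "time_s": time; "joints": joint angles; "dq": joint speeds; "tau": joint torques, N m; "eef_pos": TCP position; "ee_rot": TCP orientation; "force": force on the tool from outside, world axes, zero at the start; "wrist_torque": the same for the moment, N m; "grip_width": opening from 0.0 (shut) to 1.0 (fully open); "grip_force": force on a finger pad.
Only numpy, scipy, OpenCV 4.12 (cv2) and the standard library are available. Lean on these libraries where they do the work, as an engineer would, in place of code of your own. Each camera call takes 0.05 s, during which the arm holds its last target. There are 200 camera calls.

## Task

One station of the tube clamp holds the red-capped tube, the other only a white plug: start the hand screw of the station with the tube. Turn its knob backward (counter-clockwise from above) until it drops into the thread as you ease off, then forward one full turn, and finish with the gripper still holding the knob, not letting go. Leave the other screw, the tube, the plug and everything else as they are.

Things in the scene. Friction and masses are not known exactly. Their poses are not given: they have to be found in the camera images.
- clamp: two-station tube clamp fixed to the bench: aluminium base 84 x 326 x 10 mm (x, y, z), origin at its underside's centre. On its y axis, at +y (left) and mirrored at -y (right): a dark threaded boss with the hand screw, 41 mm across, top at 46 mm, foot flange 52 mm across to 16 mm, 62 mm from the origin; a blue tube well 33 mm across, top at 44 mm, 132 mm from the origin
- tube: clear sample tube with a red cap, 16 mm across the cap, 82 mm long, standing in the well of one of the two stations (left or right varies); origin at its foot, top 96 mm above the bench. Not to be handled
- plug: short white blanking plug, head 22 mm across, standing in the well of the empty station; origin at its foot, top 58 mm above the bench. Not to be handled
- top_left (a point): centre of the top face of the left screw's knob (at +y of the clamp): round, black, fluted, 45 mm across, 24 mm high, on an upright axis, underside 24 mm below this point. It can turn and move up and down, not sideways. Unstarted its top is 92 mm above the bench
- mark_left (a point): the white radial mark on top of the left knob, 17.5 mm out from its axis; shows how far the knob is turned
- knob_left (a joint): turn of the left screw, rad, POSITIVE = CLOCKWISE from above (forward, tightening). 0: the thread begins; turned backward to just below 0 it falls 8 mm by its own weight (1.4 N) once let go. Starts at 0.4 to 1.4; back stop at -0.6; undropped it jams forward near 2.2; front stop at 8.2. Stays where left (drag 0.03 N m)
- lift_left (a joint): height of the left screw, m: 0 while it rests unstarted, at any angle; -0.008 just after the thread drop, then 8 mm lower per turn forward (single right-hand thread, 8 mm lead, about 2 mm of play), so -0.016 after one turn. A firm grip carries the screw and can keep it from dropping: loosen the fingers to let it fall
- top_right (a point): centre of the top face of the right screw's knob (at -y of the clamp): round, black, fluted, 45 mm across, 24 mm high, on an upright axis, underside 24 mm below this point. It can turn and move up and down, not sideways. Unstarted its top is 92 mm above the bench
- mark_right (a point): the white radial mark on top of the right knob, 17.5 mm out from its axis; shows how far the knob is turned
- knob_right (a joint): turn of the right screw, rad, POSITIVE = CLOCKWISE from above (forward, tightening). 0: the thread begins; turned backward to just below 0 it falls 8 mm by its own weight (1.4 N) once let go. Starts at 0.4 to 1.4; back stop at -0.6; undropped it jams forward near 2.2; front stop at 8.2. Stays where left (drag 0.03 N m)
- lift_right (a joint): height of the right screw, m: 0 while it rests unstarted, at any angle; -0.008 just after the thread drop, then 8 mm lower per turn forward (single right-hand thread, 8 mm lead, about 2 mm of play), so -0.016 after one turn. A firm grip carries the screw and can keep it from dropping: loosen the fingers to let it fall
- timer: white countdown timer, 70 x 62 x 18 mm, lying behind the clamp; a bystander, origin at its underside's centre
- bottle_amber: amber reagent bottle, 64 mm across, 137 mm high, behind the clamp; a bystander, origin at its underside's centre
- tape_roll: beige tape roll, 86 mm across, 19 mm high, far to the left; a bystander, origin at its underside's centre
- pen_3: green pen, 145 mm long, lying to the left; a bystander, origin at its underside's centre

How it is judged:
By the outcome, as a careful person would: the job done as asked, in the order asked, and still so for the second after the job is handed in, while the arm keeps its last pose, push and grip.
It also fails if it takes over 72 s, if anything falls off the work surface, if the arm or the gripper's body presses on something with over 40 N, if the wrist force passes 120 N, or if a joint passes its speed limit or range.

## Working session

There is one attempt and no reset: what is moved stays moved. The work goes in short steps, Python scripts to look and compute and a shell command to move; the robot and the scene stay as the last step left them, time stands still between calls to the robot, and variables do not carry over. Pictures are saved under pics/ and viewed, at most 10 in all, crops included, and the job is handed in when it is done.

```bash
ls; mkdir -p pics; python3 - <<'E'
from rig import ctrl, cam
import cv2,json
s=ctrl.sense();print(s)
for n in("side","top"):
    cv2.imwrite(f"pics/{n}0.png",cam.capture(n)[:,:,::-1]);print(n,cam.calibration(n))
print(cam.calibration("wrist"))
E
```

```text
pics
rig.py
steer.py
{'time_s': 0.0, 'joints': array([ 1.00660121e+00,  3.13477994e-01,  1.49846615e+00, -9.39629797e-06,
        1.33098920e+00, -2.23409086e-01]), 'dq': array([ 0.00143527, -0.00044829, -0.00246771,  0.00050673, -0.00225798,
        0.0016915 ]), 'tau': array([-3.68968376e-04, -4.12266648e+01, -2.59742939e+01, -2.21430714e-04,
        4.14602197e-03,  5.69300511e-06]), 'eef_pos': array([175.46558506, 494.76962643, 404.1096551 ]), 'ee_rot': array([-2.52998230e-04,  1.69568544e-01,  9.85518168e-01, -6.20783187e-04]), 'force': array([-0.29156993, -0.12024572, -0.41445479]), 'wrist_torque': array([-0.03640312,  0.00680689,  0.01297895]), 'grip_force': 0.0, 'grip_width': 1.0001587226003843}
side {'fx': 430.91098784169577, 'fy': 430.91098784169577, 'cx': 319.45727466302776, 'cy': 194.28400226799187, 'distortion': array([-0.08559087,  0.        ,  0.        ,  0.        ,  0.        ]), 'position': array([  35.49078949, -883.89122041,  921.8572542 ]), 'attitude': array([-0.41483112,  0.86341694, -0.26219369,  0.11696498])}
top {'fx': 500.79769599403437, 'fy': 500.79769599403437, 'cx': 315.16776470307843, 'cy': 194.71123609157826, 'distortion': array([-0.03740814,  0.        ,  0.        ,  0.        ,  0.        ]), 'position': array([5.07296240e+02, 9.54418272e-01, 1.65862692e+03]), 'attitude': array([-0.01365448,  0.71356529, -0.70038423,  0.01000305])}
{'fx': 343.58869962395767, 'fy': 343.58869962395767, 'cx': 317.33703391188334, 'cy': 198.2623826620232, 'distortion': array([-0.07073045,  0.        ,  0.        ,  0.        ,  0.        ]), 'position': array([105.10475792, 519.96896818, 375.77406871]), 'attitude': array([0.12098307, 0.80772061, 0.57083226, 0.08426769])}
```

View pics/top0.png

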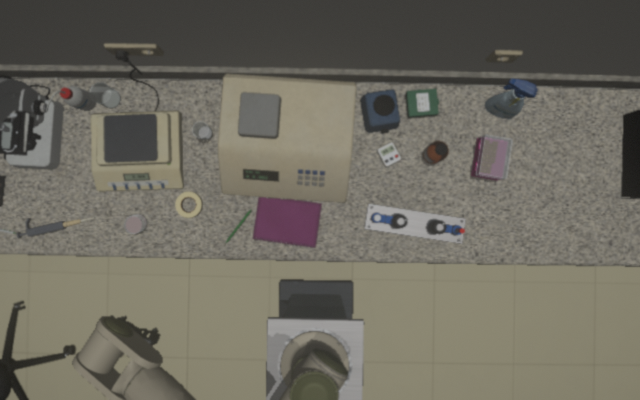

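View pics/side0.png

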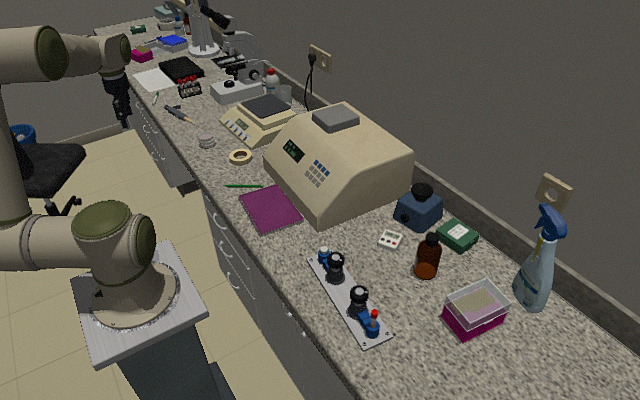

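The tube with the red cap is at the right station, about (461,230) in the top view and (374,315) in the side view. The plug is at the left station. I'll enlarge both.

```bash
python3 - <<'E'
import cv2,numpy as np
t=cv2.imread("pics/top0.png")[195:251,355:475];s=cv2.imread("pics/side0.png")[240:350,300:400]
t=cv2.resize(t,(720,336),interpolation=cv2.INTER_CUBIC)  #x6
cv2.imwrite("pics/t1.png",t);cv2.imwrite("pics/s1.png",cv2.resize(s,(500,550),interpolation=cv2.INTER_CUBIC))
E
```

```text
(no output)
```

View pics/t1.png

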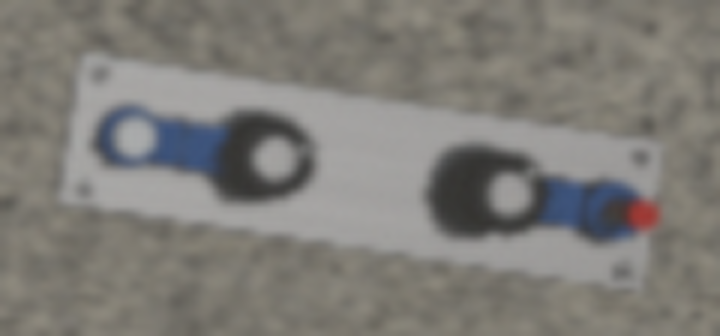

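View pics/s1.png

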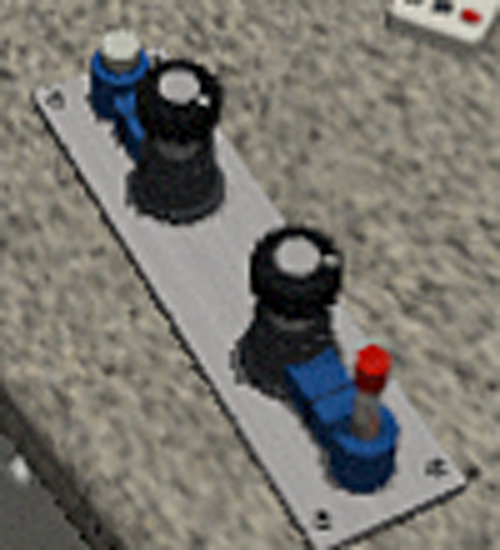

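The top crop gives the right knob disc at (511,193), its mark at (534,168) and the red cap at (642,214). The side crop gives the disc at (297,257), mark at (331,260) and cap at (372,354). Next I triangulate.

```bash
cat > h.py <<'E'
import cv2,numpy as np
from scipy.spatial.transform import Rotation as R
def rot(q): return R.from_quat(np.asarray(q),scalar_first=True)
def ray(c,uv):
    K=np.array([[c["fx"],0,c["cx"]],[0,c["fy"],c["cy"]],[0,0,1]])
    p=cv2.undistortPoints(np.array([[uv]],float),K,c["distortion"])[0,0]
    d=rot(c["attitude"]).apply([*p,1]);return np.array(c["position"]),d/np.linalg.norm(d)
def tri(rs):
    A=sum(np.eye(3)-np.outer(d,d) for o,d in rs);b=sum((np.eye(3)-np.outer(d,d))@o for o,d in rs)
    x=np.linalg.solve(A,b);return x,[np.linalg.norm(np.cross(x-o,d)) for o,d in rs]
def plane(c,uv,z):
    o,d=ray(c,uv);return o+d*(z-o[2])/d[2]
def px(c,X):
    K=np.array([[c["fx"],0,c["cx"]],[0,c["fy"],c["cy"]],[0,0,1]])
    Q=rot(c["attitude"]).inv();rv=Q.as_rotvec();t=-Q.apply(c["position"])
    return cv2.projectPoints(np.array([X],float),rv,t,K,c["distortion"])[0][0,0]
E
python3 - <<'E'
from h import *;from rig import ctrl, cam
T,S=cam.calibration("top"),cam.calibration("side")
np.set_printoptions(precision=1,suppress=True)
for n,t,s in[("kR",(511,193),(297,257)),("mR",(534,168),(331,260)),("cap",(642,214),(372,354)),("kL",(274,158),(180,84)),("plug",(134,137),(121,45))]:
    a=(355+(t[0]+.5)/6-.5,195+(t[1]+.5)/6-.5);b=(300+(s[0]+.5)/5-.5,240+(s[1]+.5)/5-.5)
    print(n,*tri([ray(T,a),ray(S,b)]),plane(T,a,92),plane(S,b,92))
s=ctrl.sense();print(rot(s["ee_rot"]).as_matrix())
E
```

```text
kR [ 465.8 -381.6   91.1] [np.float64(0.9732952904910498), np.float64(0.9732952904909823)] [ 466.7 -381.9   92. ] [ 464.5 -381.7   92. ]
mR [ 478.5 -392.9   91.7] [np.float64(1.658156554334642), np.float64(1.6581565543347563)] [ 479.9 -393.8   92. ] [ 476.8 -392.3   92. ]
cap [ 456.7 -448.9   97.1] [np.float64(0.4349508802462933), np.float64(0.4349508802463932)] [ 456.9 -450.6   92. ] [ 458.9 -446.    92. ]
kL [ 482.6 -257.8   92.2] [np.float64(0.0755647670637817), np.float64(0.07556476706392992)] [ 482.6 -257.9   92. ] [ 482.7 -257.6   92. ]
plug [ 491.7 -188.8   56.7] [np.float64(0.26391642091673884), np.float64(0.2639164209168312)] [ 492.2 -184.8   92. ] [ 472.9 -217.    92. ]
[[-0.9  0.3 -0. ]
 [ 0.3  0.9 -0. ]
 [ 0.  -0.  -1. ]]
```

Heights come out at 91.1, 92.2, 97.1 and 56.7 mm against 92, 92, 96 and 58 given. Knob spacing is 125 mm against 124. The target is knob_right at about (465.8, -381.7), so I move over it, with the line staying at least 322 mm from the base axis.

```bash
python3 steer.py '[-15,-19,2,0,0,0,-46,-59,6,0,0,0,-76,-98,10,0,0,0,-107,-138,12,0,0,0,-138,-178,14,0,0,0,-168,-217,16,0,0,0,-199,-256,18,0,0,0,-230,-296,20,0,0,0]' 0.8
python3 steer.py '[-30,-39,4,0,0,0,-60,-78,8,0,0,0,-90,-117,12,0,0,0,-120,-156,16,0,0,0,-150,-195,20,0,0,0,-180,-234,24,0,0,0,-210,-273,28,0,0,0,-240,-312,32,0,0,0]'
python3 steer.py '[-25,-32,1,0,0,0.12,-50,-63,2,0,0,0.26,-70,-90,2,0,0,0.4,-85,-108,2,0,0,0.54,-97,-121,2,0,0,0.68,-97,-121,2,0,0,0.8,-97,-121,2,0,0,0.9,-97,-121,2,0,0,0.9]'
python3 - <<'E'
from h import *;from rig import ctrl, cam
s=ctrl.sense();c=cam.calibration("wrist");im=cam.capture("wrist")
cv2.imwrite("pics/w1.png",im[:,:,::-1]);print(s["joints"],s["eef_pos"],px(c,[465.8,-381.7,92]),px(c,[478.5,-392.9,92]))
E
```

```text
time_s: 0.9
eef_pos: [292.8, 138.3, 384.7]
ee_rot: [0.0, 0.169, 0.986, 0.0]
force: [1.4, 1.7, 0.1]
grip_width: 0.801
grip_force: 0.0
time_s: 1.7
eef_pos: [415.0, -236.4, 352.3]
ee_rot: [-0.0, 0.17, 0.985, 0.0]
force: [-0.1, 0.1, 0.4]
grip_width: 0.798
grip_force: 0.0
time_s: 2.5
eef_pos: [465.8, -380.7, 350.2]
ee_rot: [-0.0, 0.582, 0.813, 0.0]
force: [-0.5, 0.5, 0.4]
grip_width: 0.8
grip_force: 0.0
[-8.79766749e-01  5.24539605e-01  1.33090994e+00 -2.49704676e-05
  1.28714943e+00 -1.20878501e+00] [ 465.82001477 -380.7414956   350.23355692] [317.22057184 205.94225823] [328.93207514 225.42171123]
```

View pics/w1.png

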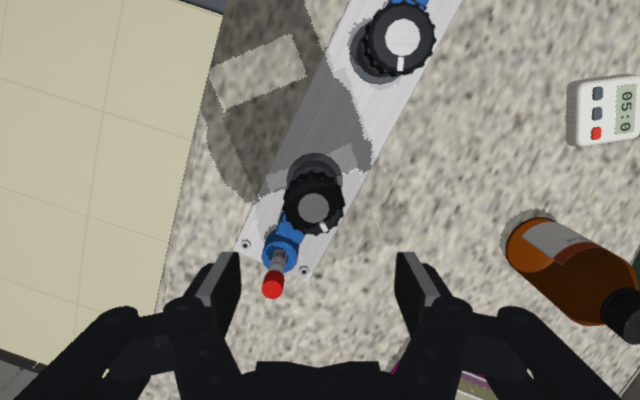

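The wrist view shows the knob top centre at (314,207), its mark at (324,227) and the red cap at (272,286). The knob was predicted at (317,206). I combine the three views.

```bash
python3 - <<'E'
from h import *;from rig import ctrl, cam
np.set_printoptions(precision=2,suppress=True)
T,S,W=[cam.calibration(n) for n in("top","side","wrist")];s=ctrl.sense()
for n,t,b,w in[("kR",(511,193),(297,257),(314,207)),("mR",(534,168),(331,260),(324,227)),("cap",(642,214),(372,354),(272,286))]:
    a=(355+(t[0]+.5)/6-.5,195+(t[1]+.5)/6-.5);b=(300+(b[0]+.5)/5-.5,240+(b[1]+.5)/5-.5)
    x,e=tri([ray(T,a),ray(S,b),ray(W,w)]);print(n,x,e,plane(W,w,92))
    if n=="kR":k=x
Rm=rot(s["ee_rot"])
for p in(k,plane(W,(314,207),92)):print("tool shift",Rm.inv().apply(np.array([p[0],p[1],237])-s["eef_pos"]))
E
```

```text
kR [ 464.99 -382.25   92.17] [np.float64(1.7082666864588223), np.float64(0.7700983449248568), np.float64(1.3557443092389891)] [ 463.97 -383.19   92.  ]
mR [ 477.23 -393.74   93.03] [np.float64(2.6802040048942284), np.float64(1.2354876543844333), np.float64(2.0125520898561646)] [ 475.66 -395.18   92.  ]
cap [ 455.54 -449.32   98.43] [np.float64(1.6818674418338277), np.float64(0.1239592373451143), np.float64(1.7546092164382112)] [ 454.22 -453.91   92.  ]
tool shift [ -1.31  -1.29 113.39]
tool shift [ -1.87  -2.57 113.39]
```

Measured height is 92.2 mm, so I descend with a correction of (-1.6, -2.0), grasp lightly and watch the forces.

```bash
python3 steer.py '[-1.6,-2,20,0,0,0,-1.6,-2,50,0,0,0,-1.6,-2,80,0,0,0,-1.6,-2,100,0,0,0,-1.6,-2,110,0,0,0,-1.6,-2,114,0,0,0,-1.6,-2,114,0,0,0]' 0.8 20
python3 steer.py '[0,0,0,0,0,0,0,0,0,0,0,0,0,0,0,0,0,0,0,0,0,0,0,0,0,0,0,0,0,0,0,0,0,0,0,0]' 0 20
python3 - <<'E'
from h import *;from rig import ctrl, cam
s=ctrl.sense();c=cam.calibration("wrist");print(s["joints"],s["force"],s["wrist_torque"],s["grip_width"]*85)
w=cam.capture("wrist")[:,:,::-1];S=cam.capture("side")[:,:,::-1]
cv2.imwrite("pics/g1.png",np.vstack([w[40:400,100:540],np.hstack([cv2.resize(S[250:330,320:415],(440,240*440//440*80*3//240+0),interpolation=2)])]) )
E
```

```text
time_s: 3.25
eef_pos: [464.6, -382.9, 237.1]
ee_rot: [0.0, 0.581, 0.814, -0.0]
force: [0.0, 0.2, -0.8]
grip_width: 0.8
grip_force: 0.0
time_s: 3.85
eef_pos: [464.0, -383.4, 238.0]
ee_rot: [0.0, 0.581, 0.814, -0.001]
force: [-7.3, -0.9, 4.0]
grip_width: 0.519
grip_force: 22.3
[-0.88475853  0.6479472   1.4428225  -0.00206282  1.05024217 -1.214051  ] [-7.32900828 -0.85593845  4.00195774] [-0.1554153   1.10654117  0.01553123] 44.127364799490195
```

View pics/g1.png

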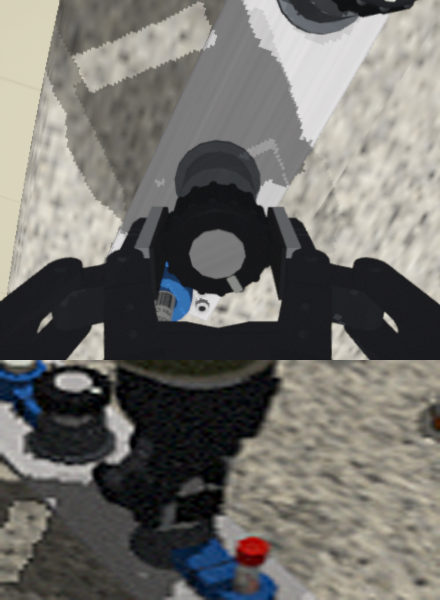

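The knob is gripped between both pads (44.1 mm), with its mark at about (335,323) in the full wrist frame. A side load of -7 N along tool y means I'm about 1 mm off, so I recentre. Then I turn back 0.45, ease off and look.

```bash
cat > drop.py <<'E'
from h import *;from rig import ctrl, cam
import sys
np.set_printoptions(precision=2,suppress=True)
s=ctrl.sense();c=cam.calibration("wrist");im=cam.capture("wrist")
cv2.imwrite(f"pics/{sys.argv[1]}.png",im[:,:,::-1])
g=im.astype(int);m=((im.min(2)>75)).astype(np.uint8)
# blobs near knob's top
k=np.array([464.0,-382.9])
for z in(92,84,76):
    u=px(c,[*k,z]);r=np.linalg.norm(px(c,[*(k+[10,0]),z])-u);print("z",z,"px",u,"r10mm",r)
x,y=px(c,[*k,88]).astype(int);sub=im[y-60:y+60,x-60:x+60]
gr=cv2.medianBlur(cv2.cvtColor(sub,cv2.COLOR_RGB2GRAY),5)
h=cv2.HoughCircles(gr,cv2.HOUGH_GRADIENT,1,30,param1=80,param2=15,minRadius=18,maxRadius=40)
print("circles",None if h is None else h[0]+[x-60,y-60,0])
print("J",s["joints"],"pos",s["eef_pos"],"F",s["force"],"M",s["wrist_torque"],"w",s["grip_width"]*85)
E
python3 drop.py d0
python3 steer.py '[0,-1,-0.8,0,0,0,0,-1,-0.8,0,0,-0.1,0,-1,-0.8,0,0,-0.2,0,-1,-0.8,0,0,-0.3,0,-1,-0.8,0,0,-0.4,0,-1,-0.8,0,0,-0.45,0,-1,-0.8,0,0,-0.45]'
python3 -c "
from rig import ctrl, cam;s=ctrl.sense();print(s['force'],s['wrist_torque'],s['joints'][5])"
python3 steer.py '[0,0,0,0,0,0,0,0,0,0,0,0,0,0,0,0,0,0,0,0,0,0,0,0,0,0,0,0,0,0]' 0.62
python3 drop.py d1
```

```text
z 92 px [318.54 291.6 ] r10mm 24.92508555643291
z 84 px [318.52 281.  ] r10mm 23.646973898804696
z 76 px [318.51 271.45] r10mm 22.490256063944347
circles [[315.5 295.5  26.6]]
J [-0.88  0.65  1.44 -0.    1.05 -1.21] pos [ 463.97 -383.33  237.98] F [-7.31 -0.82  5.02] M [-0.16  1.13 -0.05] w 44.05788775653558
time_s: 4.7
eef_pos: [463.6, -383.3, 238.3]
ee_rot: [0.001, 0.385, 0.923, -0.0]
force: [-0.3, -1.0, 1.4]
grip_width: 0.519
grip_force: 22.2
[-0.34408202 -1.04858683  1.42064009] [-0.13416968  0.12090749  0.04846151] -1.6658913625790717
time_s: 5.2
eef_pos: [463.5, -383.1, 237.5]
ee_rot: [-0.0, 0.385, 0.923, 0.0]
force: [-0.3, 1.0, 0.2]
grip_width: 0.618
grip_force: 0.0
z 92 px [318.38 293.99] r10mm 23.43713282822547
z 84 px [318.34 283.27] r10mm 22.348040987929192
z 76 px [318.31 273.62] r10mm 21.349629216865843
circles [[316.5 291.5  29.1]]
J [-0.89  0.65  1.44  0.    1.05 -1.67] pos [ 463.55 -383.12  237.51] F [-0.25  0.95  0.2 ] M [0.01 0.01 0.01] w 52.56605516517174
```

No drop yet: the disc is at row 291, where about 294 means undropped and 283 dropped. Continuing in steps of 0.25.

```bash
python3 steer.py '[0,0,0,0,0,0,0,0,0,0,0,0,0,0,0,0,0,0,0,0,0,0,0,-0.1,0,0,0,0,0,-0.2,0,0,0,0,0,-0.25,0,0,0,0,0,-0.25]' 0 20
python3 -c "
from rig import ctrl, cam;s=ctrl.sense();print(s['force'],s['wrist_torque'],s['joints'][5])"
python3 steer.py '[0,0,0,0,0,0,0,0,0,0,0,0,0,0,0,0,0,0,0,0,0,0,0,0,0,0,0,0,0,0]' 0.62
python3 drop.py d2
```

```text
time_s: 5.95
eef_pos: [463.4, -383.3, 237.3]
ee_rot: [-0.0, 0.267, 0.964, -0.0]
force: [-0.9, -3.5, -1.3]
grip_width: 0.521
grip_force: 23.0
[-0.91704932 -3.53652386 -1.30264396] [-0.35064003  0.28564213 -0.00390976] -1.9157304981243317
time_s: 6.45
eef_pos: [463.6, -383.1, 237.6]
ee_rot: [0.0, 0.267, 0.964, 0.0]
force: [0.2, 0.4, -0.2]
grip_width: 0.617
grip_force: 0.0
z 92 px [318.02 294.06] r10mm 22.51744837090275
z 84 px [318.   283.34] r10mm 21.546917681695813
z 76 px [317.99 273.69] r10mm 20.647480171536923
circles [[313.5 293.5  24.3]]
J [-0.89  0.65  1.44  0.    1.05 -1.92] pos [ 463.57 -383.11  237.56] F [ 0.16  0.45 -0.24] M [-0.08  0.06 -0.02] w 52.48294367318628
```

```bash
python3 steer.py '[0,0,0,0,0,0,0,0,0,0,0,0,0,0,0,0,0,0,0,0,0,0,0,-0.1,0,0,0,0,0,-0.2,0,0,0,0,0,-0.25,0,0,0,0,0,-0.25]' 0 20
python3 -c "
from rig import ctrl, cam;s=ctrl.sense();print(s['force'],s['wrist_torque'],s['joints'][5])"
python3 steer.py '[0,0,0,0,0,0,0,0,0,0,0,0,0,0,0,0,0,0,0,0,0,0,0,0,0,0,0,0,0,0]' 0.62
python3 drop.py d3
python3 - <<'E'
import cv2,numpy as np
I=[cv2.imread(f"pics/d{i}.png")[230:360,255:385] for i in range(4)]
cv2.imwrite("pics/m1.png",cv2.resize(np.vstack([np.hstack(I[:2]),np.hstack(I[2:])]),(598,598),interpolation=2))
E
```

```text
time_s: 7.2
eef_pos: [463.5, -383.3, 237.5]
ee_rot: [-0.0, 0.145, 0.989, -0.0]
force: [-1.0, -2.5, -1.5]
grip_width: 0.519
grip_force: 24.7
[-0.96889058 -2.51543326 -1.53239138] [-0.33495385  0.08174446  0.06615218] -2.1656951723905506
time_s: 7.7
eef_pos: [463.6, -383.1, 237.6]
ee_rot: [0.0, 0.145, 0.989, 0.0]
force: [0.0, -1.3, -1.0]
grip_width: 0.619
grip_force: 0.0
z 92 px [317.68 294.23] r10mm 21.817063831524973
z 84 px [317.68 283.51] r10mm 20.93872786002688
z 76 px [317.68 273.86] r10mm 20.11589496756368
circles [[312.5 285.5  22.3]]
J [-0.89  0.65  1.44  0.    1.05 -2.17] pos [ 463.57 -383.1   237.55] F [ 0.   -1.34 -1.02] M [-0.    0.03  0.  ] w 52.61581125351359
```

View pics/m1.png

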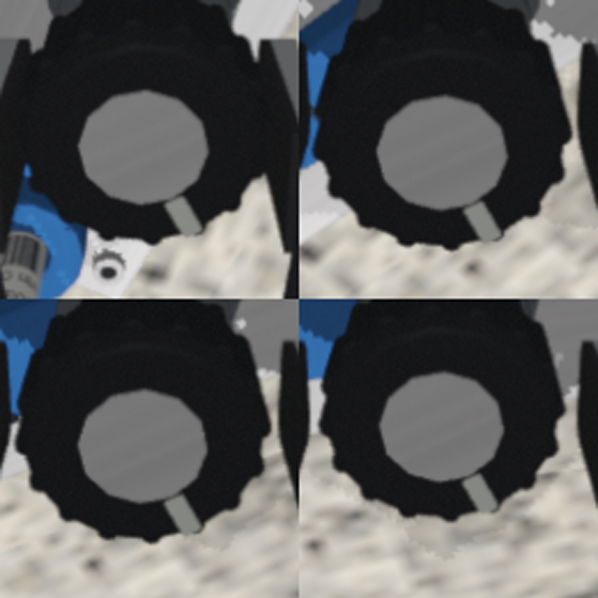

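Panels 1–3 (before and after the first two steps) have the disc at the same height. In panel 4, after a total of 0.95 back, the disc sits about 9 px higher and smaller, so it has dropped 8 mm with the mark unmoved in the gripper. The angle is now between -0.25 and 0. I follow it down 8 mm, grip and turn forward, descending 1.27 mm/rad.

```bash
python3 steer.py '[0,0,4,0,0,0,0,0,8,0,0,0,0,0,8,0,0,0]' 0.62 25
python3 steer.py '[0,0,0,0,0,0,0,0,0,0,0,0,0,0,0,0,0,0,0,0,0,0,0,0]' 0 25
python3 steer.py '[0,0,0.1,0,0,0.1,0,0,0.3,0,0,0.24,0,0,0.5,0,0,0.38,0,0,0.7,0,0,0.52,0,0,0.8,0,0,0.66,0,0,1,0,0,0.8,0,0,1.2,0,0,0.9,0,0,1.3,0,0,1.0]'
python3 -c "
from rig import ctrl, cam;s=ctrl.sense();print(s['force'],s['wrist_torque'],s['joints'][5])"
```

```text
time_s: 8.05
eef_pos: [463.4, -383.0, 228.7]
ee_rot: [-0.001, 0.145, 0.989, 0.0]
force: [-1.4, -0.9, 0.8]
grip_width: 0.618
grip_force: 0.0
time_s: 8.45
eef_pos: [463.4, -383.3, 229.6]
ee_rot: [-0.0, 0.145, 0.989, -0.0]
force: [-1.5, -2.1, -1.4]
grip_width: 0.518
grip_force: 27.7
time_s: 9.25
eef_pos: [463.5, -383.2, 228.3]
ee_rot: [0.0, 0.603, 0.798, -0.0]
force: [-1.0, -1.2, -0.6]
grip_width: 0.522
grip_force: 27.8
[-1.01659216 -1.15065999 -0.64565389] [-0.19863726  0.18211934  0.01476381] -1.1613145695864522
```

```bash
for i in 1; do
python3 steer.py '[0,0,0.2,0,0,0.13,0,0,0.4,0,0,0.27,0,0,0.5,0,0,0.41,0,0,0.7,0,0,0.55,0,0,0.9,0,0,0.69,0,0,1,0,0,0.83,0,0,1.2,0,0,0.97,0,0,1.4,0,0,1.1]'
python3 steer.py '[0,0,0.2,0,0,0.13,0,0,0.4,0,0,0.27,0,0,0.5,0,0,0.41,0,0,0.7,0,0,0.55,0,0,0.9,0,0,0.69,0,0,1,0,0,0.83,0,0,1.2,0,0,0.97,0,0,1.4,0,0,1.1]'
python3 steer.py '[0,0,0.2,0,0,0.13,0,0,0.4,0,0,0.27,0,0,0.5,0,0,0.41,0,0,0.7,0,0,0.55,0,0,0.9,0,0,0.69,0,0,1,0,0,0.83,0,0,1.2,0,0,0.97,0,0,1.4,0,0,1.1]'
done
python3 -c "
from rig import ctrl, cam;s=ctrl.sense();print(s['force'],s['wrist_torque'],s['joints'][5])"
python3 drop.py e1
```

```text
time_s: 10.05
eef_pos: [463.7, -383.2, 226.9]
ee_rot: [0.0, 0.931, 0.364, 0.0]
force: [-0.7, -1.7, -0.9]
grip_width: 0.519
grip_force: 27.7
time_s: 10.85
eef_pos: [463.7, -383.3, 225.6]
ee_rot: [0.0, 0.984, -0.176, 0.001]
force: [0.0, -2.8, -1.4]
grip_width: 0.518
grip_force: 27.8
time_s: 11.65
eef_pos: [463.5, -383.5, 224.2]
ee_rot: [0.0, 0.747, -0.665, 0.001]
force: [-1.3, -3.4, -0.3]
grip_width: 0.52
grip_force: 27.7
[-1.27757574 -3.43657998 -0.277993  ] [-0.57912678  0.25451294  0.05683063] 2.1401794045792646
z 92 px [315.58 314.78] r10mm 28.16342163747024
z 84 px [315.67 301.88] r10mm 26.53484348109892
z 76 px [315.75 290.38] r10mm 25.079812465401666
circles [[322.5 296.5  23. ]]
J [-0.89  0.67  1.45 -0.    1.02  2.14] pos [ 463.53 -383.47  224.2 ] F [-1.28 -3.44 -0.28] M [-0.58  0.25  0.06] w 44.19464658728227
```

Turned 4.3 rad forward. Now I ease, wind the wrist back 2.1, regrip and turn the remaining 2.08.

```bash
python3 steer.py '[0,0,0,0,0,0,0,0,0,0,0,0,0,0,0,0,0,0,0,0,0,0,0,0,0,0,0,0,0,0]' 0.62
python3 drop.py e2
python3 steer.py '[0,0,0,0,0,-0.1,0,0,0,0,0,-0.24,0,0,0,0,0,-0.38,0,0,0,0,0,-0.52,0,0,0,0,0,-0.66,0,0,0,0,0,-0.8,0,0,0,0,0,-0.93,0,0,0,0,0,-1.05]'
python3 steer.py '[0,0,0,0,0,-0.13,0,0,0,0,0,-0.27,0,0,0,0,0,-0.41,0,0,0,0,0,-0.55,0,0,0,0,0,-0.69,0,0,0,0,0,-0.83,0,0,0,0,0,-0.97,0,0,0,0,0,-1.05]'
python3 steer.py '[0,0,0,0,0,0,0,0,0,0,0,0,0,0,0,0,0,0,0,0,0,0,0,0,0,0,0,0,0,0]' 0 25
python3 drop.py e3
```

```text
time_s: 12.2
eef_pos: [463.6, -383.1, 224.0]
ee_rot: [-0.0, 0.749, -0.663, -0.0]
force: [0.0, 0.3, -0.1]
grip_width: 0.617
grip_force: 0.0
z 92 px [315.76 313.64] r10mm 28.242732844819383
z 84 px [315.84 300.75] r10mm 26.605582398357317
z 76 px [315.9  289.25] r10mm 25.143335416155647
circles [[317.5 299.5  28.8]
 [314.5 338.5  21.6]]
J [-0.89  0.67  1.45  0.    1.02  2.13] pos [ 463.58 -383.08  224.04] F [ 0.01  0.29 -0.13] M [-0.    0.04 -0.03] w 52.47237240552733
time_s: 13.05
eef_pos: [463.5, -383.2, 224.0]
ee_rot: [-0.0, 0.981, -0.196, -0.0]
force: [-0.5, 0.8, 0.1]
grip_width: 0.616
grip_force: 0.0
time_s: 13.85
eef_pos: [463.5, -383.1, 224.0]
ee_rot: [-0.0, 0.947, 0.322, 0.0]
force: [-0.7, -0.5, -0.4]
grip_width: 0.616
grip_force: 0.0
time_s: 14.35
eef_pos: [463.6, -383.3, 224.2]
ee_rot: [0.0, 0.948, 0.319, 0.0]
force: [2.1, -1.7, 0.9]
grip_width: 0.519
grip_force: 27.8
z 92 px [317.64 312.38] r10mm 26.093930404848066
z 84 px [317.61 299.55] r10mm 24.765161493573455
z 76 px [317.58 288.11] r10mm 23.556108847526932
circles [[317.5 295.5  25.7]]
J [-0.89  0.67  1.45  0.    1.02  0.04] pos [ 463.63 -383.25  224.2 ] F [ 2.07 -1.67  0.9 ] M [-0.23 -0.32 -0.04] w 44.12844630690089
```

```bash
python3 - <<'E'
import cv2,numpy as np
I=[cv2.imread(f"pics/{i}.png")[230:360,255:385] for i in("d3","e1","e2","e3")]
cv2.imwrite("pics/m2.png",cv2.resize(np.vstack([np.hstack(I[:2]),np.hstack(I[2:])]),(598,598),interpolation=2))
E
```

```text
(no output)
```

View pics/m2.png

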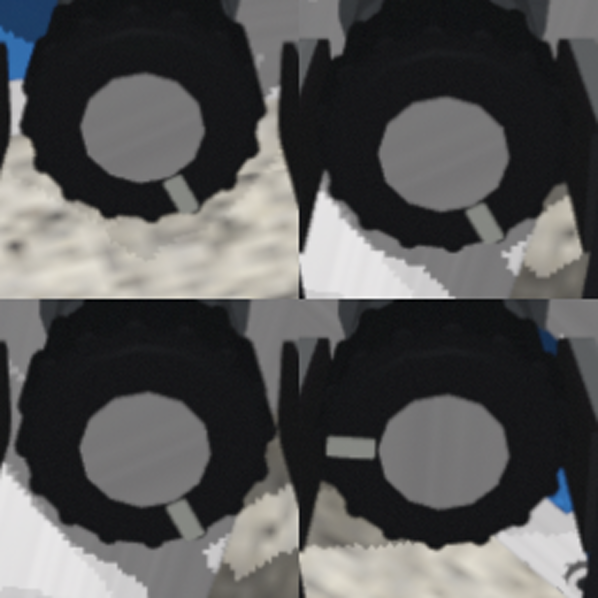

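The mark kept its place in the gripper through the turn (panels 2 and 3). The disc row and size put the knob top at about 78 mm, against 78.7 mm expected after 4.3 rad in the thread. I finish the remaining 2.08 rad.

```bash
python3 steer.py '[0,0,0.1,0,0,0.1,0,0,0.3,0,0,0.24,0,0,0.5,0,0,0.38,0,0,0.7,0,0,0.52,0,0,0.8,0,0,0.66,0,0,1,0,0,0.8,0,0,1.2,0,0,0.93,0,0,1.4,0,0,1.06]'
python3 steer.py '[0,0,0.2,0,0,0.13,0,0,0.4,0,0,0.27,0,0,0.5,0,0,0.41,0,0,0.7,0,0,0.55,0,0,0.9,0,0,0.69,0,0,1.1,0,0,0.83,0,0,1.2,0,0,0.95,0,0,1.3,0,0,1.02]'
python3 steer.py '[0,0,0,0,0,0,0,0,0,0,0,0,0,0,0,0,0,0,0,0,0,0,0,0,0,0,0,0,0,0]'
python3 drop.py f1
python3 - <<'E'
from rig import ctrl, cam
import cv2,numpy as np
w=cv2.imread("pics/f1.png");S=cam.capture("side")[:,:,::-1]
cv2.imwrite("pics/f2.png",np.hstack([w[40:400,120:520],cv2.resize(S[240:350,300:400],(327,360),interpolation=2)]))
E
```

```text
time_s: 15.2
eef_pos: [463.6, -383.3, 222.9]
ee_rot: [0.0, 0.979, -0.206, 0.0]
force: [2.6, -3.1, 0.6]
grip_width: 0.519
grip_force: 27.8
time_s: 16.0
eef_pos: [463.5, -383.5, 221.6]
ee_rot: [0.0, 0.754, -0.657, 0.0]
force: [0.8, -2.1, 0.7]
grip_width: 0.513
grip_force: 27.8
time_s: 16.5
eef_pos: [463.5, -383.4, 221.5]
ee_rot: [0.0, 0.756, -0.655, 0.0]
force: [1.3, -5.4, 1.7]
grip_width: 0.516
grip_force: 27.9
z 92 px [315.49 319.2 ] r10mm 28.757355427520444
z 84 px [315.59 305.79] r10mm 27.06373689925769
z 76 px [315.67 293.85] r10mm 25.55355193619528
circles [[318.5 304.5  33.3]]
J [-0.89  0.67  1.45 -0.    1.02  2.11] pos [ 463.52 -383.42  221.52] F [ 1.25 -5.41  1.69] M [-0.83 -0.21  0.01] w 43.85273465454338
```

View pics/f2.png

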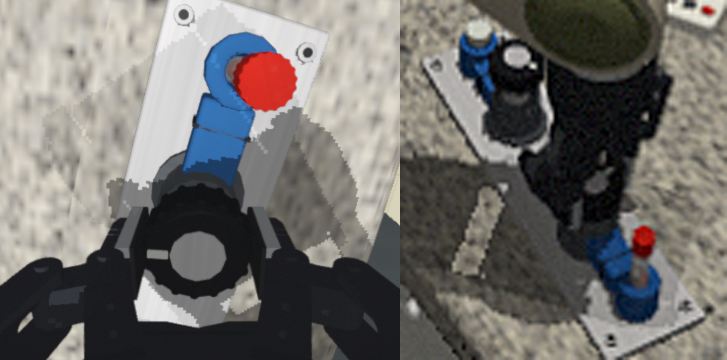

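The final views show both pads on the knob, with the mark still to the left at (155,254) and so no slip. The tube, plug and left screw are unmoved. Forward turn is 6.38 rad, so I hand in.

```bash
python3 -c "
from rig import ctrl, cam;print(ctrl.finish_job())"
```

```text
the job is handed in; nothing more can be done
None
```

I started the right-hand screw, the one at the red-capped tube: turned it back 0.95 rad until it dropped into the thread, then forward 6.38 rad (about one full turn, with one regrip), and handed in at about 17 s of the 72 s with the gripper still holding the knob and the tube, plug and other screw looking unmoved in the last pictures.

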